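# Start up the generator from its remote console

## Task

Start the generator from the desk: first switch the power on by pushing down the raised half (white bar) of the black rocker on the white console, then push the green key fully down so that it stays in, and last press the red button on the loose grey hand pod right down, hold it there for about two seconds and let go. Nothing is to be picked up: do not lift the pod or push it away from its place, keep off the yellow and light blue keys, and leave the tumbler, the mouse and the small white tray where they are.

Things in the scene. Friction and masses are not known exactly. Their poses are not given: they have to be found in the camera images.
- console: fixed white console, 190 mm deep (own x, away from the robot) x 360 mm wide (own y); origin at the centre of its underside. Flat blue deck 50 mm above the table; a display panel along its far edge rises to about 85 mm. Rocker and green, yellow, light blue keys stand on the deck 80 mm apart along y, in any order, square with the console, 24 to 42 mm nearer the robot than its centre
- rocker_on (a point): middle of the top of the black rocker's ON half (white bar), 22 mm from the pivot on its far side (console +x). The rocker is a shallow V of two halves 34 mm long, 30 mm wide, in a 78 x 42 x 12 mm grey housing. Off: the ON half slopes up by up to 0.30 rad and this point is about 27 mm above the deck; on: it lies level, 21 mm above the deck, and the near half stands up
- rocker (a joint): angle of the rocker in rad: 0 off, 0.30 fully on (ON half level). No spring: it stays where it is left; moving it takes about 2.5 N on the middle of the half
- green_top (a point): centre of the top face of the green key on the console: a 28 mm square key in a 42 mm square grey housing 12 mm tall that stands on the deck. Its top is 22 mm above the deck when up, 16 mm when fully down. Latching: see the joint
- green (a joint): how far the green key is pushed in, m: 0 up, 0.006 fully down. No return spring: it needs about 2.5 N and stays where it is left
- yellow_top (a point): centre of the top face of the yellow key on the console: a 28 mm square key in a 42 mm square grey housing 12 mm tall that stands on the deck. Its top is 22 mm above the deck when up, 16 mm when fully down. Sprung: starts to move at 1.5 N, fully down at 4.5 N, comes back up by itself. Not to be pressed.
- yellow (a joint): how far the yellow key is pushed in, m: 0 up, 0.006 down
- blue_top (a point): centre of the top face of the light blue key on the console: a 28 mm square key in a 42 mm square grey housing 12 mm tall that stands on the deck. Its top is 22 mm above the deck when up, 16 mm when fully down. Sprung: starts to move at 1.5 N, fully down at 4.5 N, comes back up by itself. Not to be pressed.
- blue (a joint): how far the light blue key is pushed in, m: 0 up, 0.006 down
- pod: loose grey hand pod, 85 x 85 x 30 mm, 0.2 to 0.45 kg, lying on the table to the left or right of the console; origin at the centre of its underside, z up. The red button is in the middle of its top
- red_top (a point): centre of the top of the round red button, 42 mm across, 46 mm above the table when up, 40 mm when fully down, in a black collar 34 mm above the table
- red (a joint): how far the red button is pushed in, m: 0 up, 0.006 fully down. Sprung: starts to move at 1.5 N, fully down at 4.5 N, comes back up by itself
- tumbler: loose closed drinking tumbler, tan with a black lid, 74 mm across, 114 mm tall, on the other side of the console from the pod; origin at the centre of its underside
- mouse: loose white computer mouse, 100 x 56 x 34 mm; origin at the centre of its underside. Beside the black keyboard (fixed, 25 mm tall, between robot and console)
- tray: loose small white open tray, 100 x 60 x 22 mm; origin at the centre of its underside. On the other side of the keyboard from the mouse
Mind the look-alikes: they are no part of the job. Of the things that look like the tumbler, the middle-sized one is meant.

How it is judged:
On the way, in this order (a step that is already met when the one before it is completed fails the run):
1. the rocker is switched on (value of joint rocker above 0.24 rad), for 0.1 s.
2. the green key is pushed fully down (value of joint green above 0.0045 m), for 0.1 s.
3. a finger holds the red button fully down for 1.2 s (value of joint red above 0.0045 m and contact force between the fingers and red above 0.5 N), for 1.2 s.
At the end, for the whole second after the job is handed in: Rocker on (over 0.24 rad), green key in (over 4.5 mm), red button, yellow and light blue keys up (under 1.5 mm), pod flat, still and within 25 mm of its start, tumbler (upright), mouse and tray within 25 mm of theirs (value of joint rocker above 0.24 rad and value of joint green above 0.0045 m and value of joint each of red, yellow, blue below 0.0015 m and distance of each of pod, tumbler, mouse, tray from where it was at the start of the episode below 0.025 m and angle between pod's own z axis and vertical below 0.1 rad and linear speed of pod below 0.02 m/s and angle between tumbler's own z axis and vertical below 0.2 rad); the robot touches nothing.
It fails at once if the green key pushed before the rocker is on (value of joint green above 0.002 m and value of joint rocker below 0.22 rad).
It fails at once if the red button pushed before the green key is in (value of joint red above 0.002 m and value of joint green below 0.004 m).
It fails at once if the yellow or light blue key pressed (value of joint any of yellow, blue above 0.002 m).
It fails at once if the pod lifted, tipped or pushed away (height (world z) of pod above 0.008 m or angle between pod's own z axis and vertical above 0.15 rad or distance of pod from where it was at the start of the episode above 0.025 m).
It fails at once if the tumbler, mouse or tray disturbed (distance of any of tumbler, mouse, tray from where it was at the start of the episode above 0.025 m or angle between tumbler's own z axis and vertical above 0.3 rad).
It also fails if it takes over 51 s, if anything falls off the work surface, if the arm or the gripper's body presses on something with over 40 N, if the wrist force passes 120 N, or if a joint passes its speed limit or range.

## Robot

A 6-joint arm with a two-finger parallel gripper is mounted at the origin on the work surface. World frame = base frame: x ahead of the robot, y to its left, z up, the work surface at z = 0. Lengths are in m, angles in rad, forces in N, time in s.
With the tool pointing down it reaches from about 0.35 to 0.8 m from the base axis. Payload 7.3 kg.
Tool frame: the origin (TCP) lies at the centre of the arm's flange, where the gripper is bolted on; the fingertips stand 173 mm ahead of it and the grasp point (between the pads) lies 155 mm ahead of it (arm.grip_depth is the z of the grasp point in the tool frame, in m); z points along the fingers, y is the line along which they close (so a half turn about z gives the same grasp; the last joint's range is limited). The gripper opens to 85 mm and grips with 20 to 120 N. Pads are 22 mm wide; open, the fingers measure 114 mm over their backs; the gripper's body (76 mm by 85 mm) begins 54 mm behind the grasp point. The pads swing forward as they close: fully open they stand 13 mm farther back than shut.
Start: joints at [-0.146, 0.342, 1.524, -0, 1.275, -0.146], TCP at [0.525, 0, 0.405] pointing down, gripper open.
Joint ranges: [-2.53, 2.53], [-0.77, 2.02], [0.04, 2.7], [-1, 4.14], [0.28, 2.66], [-3.11, 3.11]. Speed limits (rad/s): [2.57, 2.57, 3.14, 3.14, 3.14, 3.14].

## Interface

Orientations are given as a rotation vector (axis times angle).
In Python, from workcell import arm gives the robot as it stands. Calls block until the motion is done:
- arm.move_ptp(position, orientation): joint-space move of the TCP to a pose.
- arm.movel(position, rotation=None, rate=0.15): straight line of the TCP; rotation=None keeps the orientation; rate is the mean speed in m/s.
- arm.move_j(angles): joint-space move.
- arm.gripper_to(opening): finger opening in m; the grip force is fixed at half the most; returns when the fingers have stopped.
- arm.sleep(seconds).
- arm.ik(position, orientation): joint angles nearest the present ones, or None.
- arm.get_image(name): name is "scene" or "side" or "wrist"; returns a dict with "frame" (384x512x3 uint8, blue, green, red), "depth" (384x512 float32, m along the optical axis (not along the pixel's ray), 0 where there is no reading), "fov_y" (degrees; the focal length in pixels is half the picture's height over the tangent of half this angle, whatever the lens; pixels are square), "cx", "cy" (the principal point, pixels), "world_from_camera" (4x4, takes a point from camera to world coordinates). Camera axes: x right, y down, z forward; pixel columns grow to the right and rows downward; lengths in m; the calibration is good to about 2 mm. A picture is of the moment at which its call begins.
A pose or a line that the arm cannot do raises arm.PlanningError and nothing moves.
- arm.finish_job(): hands the job in; it is judged then, once.
Trained networks look in the newest picture that a camera, given by its name, has taken for a name from the list of things; names that differ only in an ending like _2 or _b are one class to them, and where a whole thing is asked for, a point or a joint stands for the part that bears it (a point fixed in the world has none). Each returns a list of dicts, best first, with "p" (0 to 1); they miss things now and then, are a little off and sometimes report something else, mostly with a low value. They report only what shows in the picture. A call takes as long as a camera call. They do not tell look-alikes from the thing itself.
- arm.silhouettes(query, camera): "pixels" (384x512 bool, what is visible of it) and "box" ([left, top, right, bottom] in pixels, round what is visible of it).
Readings, each from a call of its own:
- arm.current_time(): time.
- arm.current_joint_positions(): joint angles.
- arm.current_dq(): joint speeds.
- arm.current_tau(): joint torques, N m.
- arm.current_ee_pos(): TCP position.
- arm.current_orientation(): TCP orientation.
- arm.current_ft_force(): force on the tool from outside, world axes, zero at the start.
- arm.current_ft_torque(): the same for the moment, N m.
- arm.current_width(): finger opening in m.
- arm.current_grip_force(): force on a finger pad.
Only numpy, scipy, OpenCV 4.12 (cv2) and the standard library are available. Lean on these libraries where they do the work, as an engineer would, in place of code of your own. Each camera call takes 0.05 s, during which the arm holds its last target. There are 200 camera calls.

## Working session

There is one attempt and no reset: what is moved stays moved. The work goes in short steps, each a Python script; the robot and the scene stay as the last script left them, time stands still between calls to the robot, and variables do not carry over. Pictures are saved under pics/ and viewed, at most 10 in all, crops included, and the job is handed in when it is done.

```bash
mkdir -p pics; cat > h.py <<'E'
import numpy as np, cv2
from workcell import arm
def cloud(im):
    d=im["depth"];h,w=d.shape;f=h/2/np.tan(np.radians(im["fov_y"])/2)
    u,v=np.meshgrid(np.arange(w),np.arange(h))
    P=np.stack([(u-im["cx"])/f*d,(v-im["cy"])/f*d,d],-1)
    T=np.array(im["world_from_camera"]);W=P@T[:3,:3].T+T[:3,3]
    W[d<=0]=np.nan
    return W
E
python3 - <<'E'
from h import *
fr=[]
for c in ("scene","side","wrist"):
    im=arm.get_image(c);W=cloud(im);np.savez(f"{c}.npz",W=W,f=im["frame"]);fr.append(im["frame"])
    print(c,np.round(np.array(im["world_from_camera"])[:3,3],2))
    for q in ("console","rocker_on","green_top","yellow_top","blue_top","red_top","pod","tumbler","mouse","tray"):
        for s in arm.silhouettes(q,c)[:4]:
            m=s["pixels"];p=W[m];print(q,round(s["p"],2),[int(b) for b in s["box"]],m.sum(),np.round(np.nanmedian(p,0),3),np.round(np.nanmax(p[:,2]),3))
a=np.full((600,800,3),0,np.uint8)
cv2.imwrite("pics/a.png",cv2.resize(fr[0],(800,600)));cv2.imwrite("pics/b.png",np.hstack([cv2.resize(x,(400,300)) for x in fr[1:]]))
E
```

```text
scene [ 1.26 -0.26  0.98]
console 0.64 [215, 195, 342, 269] 6228 [ 0.642 -0.012  0.051] 0.086
rocker_on 0.56 [306, 202, 322, 219] 184 [0.584 0.124 0.072] 0.081
yellow_top 0.43 [255, 211, 267, 221] 79 [ 0.557 -0.033  0.07 ] 0.076
blue_top 0.43 [228, 209, 240, 221] 84 [ 0.538 -0.11   0.071] 0.075
pod 0.65 [350, 180, 382, 208] 606 [0.549 0.33  0.029] 0.049
tumbler 0.93 [125, 229, 146, 253] 373 [ 0.529 -0.412  0.064] 0.079
tumbler 0.84 [154, 211, 183, 244] 609 [ 0.542 -0.303  0.103] 0.145
tumbler 0.61 [147, 236, 186, 292] 1747 [ 0.69  -0.325  0.143] 0.161
mouse 0.97 [142, 182, 155, 209] 397 [ 0.329 -0.355  0.025] 0.038
mouse 0.21 [308, 203, 322, 220] 156 [0.584 0.124 0.072] 0.081
tray 0.67 [155, 212, 182, 243] 623 [ 0.542 -0.303  0.103] 0.145
side [0.45 0.72 0.69]
console 0.81 [148, 152, 263, 277] 7896 [0.61  0.067 0.053] 0.086
rocker_on 0.68 [192, 225, 227, 243] 408 [0.583 0.13  0.074] 0.083
green_top 0.61 [144, 154, 265, 280] 8377 [0.608 0.066 0.053] 0.086
green_top 0.51 [211, 209, 224, 220] 127 [0.569 0.05  0.073] 0.077
yellow_top 0.58 [224, 187, 238, 197] 119 [ 0.55  -0.026  0.073] 0
[... 499 characters left out ...]
[0.528 0.355 0.032] 0.05
mouse 0.72 [296, 130, 327, 149] 442 [ 0.311 -0.339  0.025] 0.039
tray 0.59 [310, 329, 367, 371] 2085 [0.322 0.346 0.006] 0.027
wrist [0.52 0.07 0.37]
console 0.7 [207, 0, 455, 324] 44532 [0.61  0.033 0.05 ] 0.312
rocker_on 0.66 [269, 21, 350, 68] 2545 [0.58  0.125 0.071] 0.08
green_top 0.59 [279, 115, 308, 148] 713 [0.569 0.047 0.071] 0.074
yellow_top 0.72 [261, 190, 290, 216] 618 [ 0.551 -0.03   0.071] 0.073
blue_top 0.61 [246, 250, 268, 279] 563 [ 0.532 -0.106  0.071] 0.073
blue_top 0.25 [278, 116, 312, 149] 807 [0.569 0.047 0.071] 0.074
red_top 0.7 [245, 252, 274, 282] 570 [ 0.532 -0.107  0.071] 0.073
mouse 0.64 [85, 369, 102, 384] 226 [ 0.28  -0.328  0.019] 0.303
```

View pics/a.png

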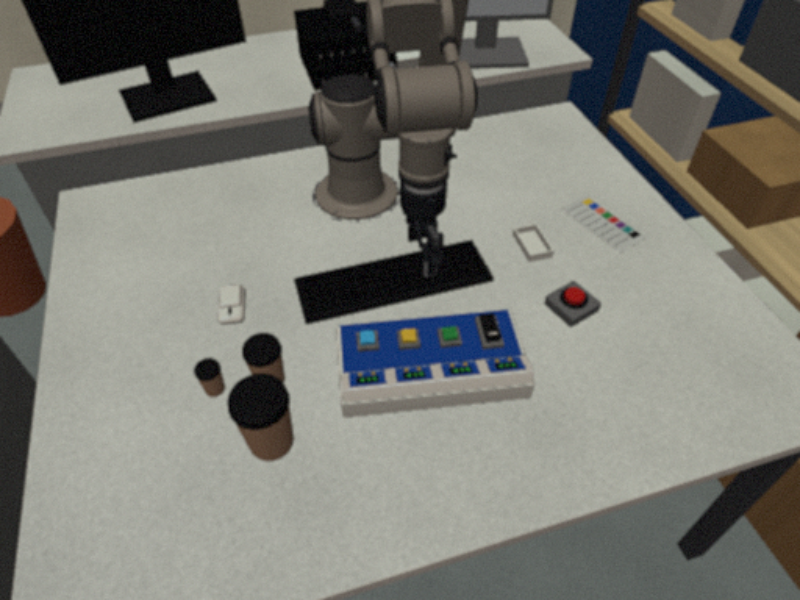

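View pics/b.png

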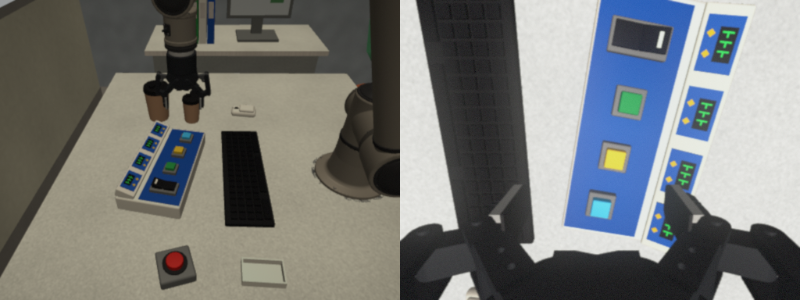

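The pictures show blue, yellow, green and rocker in a row (scene picture at (368,340), (409,337), (450,335), (490,330)), with the pod at (573,297). There are three tumblers on the far right side, at (209,377), (262,355) and (262,415), and none is in the way.
- **Rocker:** it could be confused with the mouse (230,302), but it is the only black rocker. Its white bar is on the far side, at wrist pixel (334,51).
- **Green and red:** each is the only one of its colour among the keys; the pen or marker set at (605,220) is not part of the job.

Next: check with a crop and get exact points.

```bash
python3 - <<'E'
from h import *
print(arm.current_orientation(),arm.current_time())
z=np.load("wrist.npz");W=z["W"];f=z["f"]
hsv=cv2.cvtColor(f,cv2.COLOR_BGR2HSV)
def rep(n,m):
    p=W[m];p=p[~np.isnan(p[:,0])];print(n,len(p),np.round(np.median(p,0),4),np.round(p.mean(0),4));
    r=cv2.minAreaRect(p[:,:2].astype(np.float32));print("  rect",np.round(np.array(r[0]),4),np.round(r[1],4),r[2])
box=np.zeros(f.shape[:2],bool);box[15:75,260:355]=1
Z=W[...,2]
rep("bar",box&(hsv[...,1]<60)&(hsv[...,2]>190)&(Z>.06))
rep("rocker black",box&(hsv[...,2]<70)&(Z>.066))
rep("housing",box&(Z>.059)&(hsv[...,1]<110))
rep("green",(hsv[...,0]>50)&(hsv[...,0]<80)&(hsv[...,1]>120)&(Z>.066)&(Z<.078)&(np.arange(512)[None]<320))
z=np.load("side.npz");Ws=z["W"];hs=cv2.cvtColor(z["f"],cv2.COLOR_BGR2HSV)
m=((hs[...,0]<8)|(hs[...,0]>172))&(hs[...,1]>150)&(Ws[...,2]>.0445)&(np.abs(Ws[...,1]-.345)<.05);W=Ws;rep("red",m)
a=cv2.resize(f[5:165,240:370],None,fx=3,fy=3);b=cv2.resize(z["f"][300:380,190:260],None,fx=5,fy=5)
h=max(a.shape[0],b.shape[0]);o=[cv2.copyMakeBorder(x,0,h-x.shape[0],0,0,cv2.BORDER_CONSTANT) for x in(a,b)]
cv2.imwrite("pics/c.png",np.hstack(o))
E
```

```text
[2.22137279e+00 2.22138269e+00 1.17150416e-04] 1.65
bar 107 [0.6017 0.1212 0.0766] [0.6016 0.1211 0.0765]
  rect [0.6018 0.1211] [0.0174 0.0046] 79.59036254882812
rocker black 2044 [0.5774 0.1259 0.0711] [0.5775 0.1254 0.072 ]
  rect [0.5787 0.1249] [0.029  0.0647] 79.70938873291016
housing 3530 [0.5777 0.1238 0.0706] [0.5776 0.124  0.0691]
  rect [0.5798 0.1251] [0.0417 0.0775] 79.86150360107422
green 662 [0.5688 0.0457 0.0708] [0.5688 0.046  0.0708]
  rect [0.569  0.0457] [0.0261 0.0265] 79.18904876708984
red 377 [0.5308 0.3434 0.0472] [0.5306 0.3432 0.0472]
  rect [0.5307 0.3418] [0.04 0.04] 0.061420489102602005
```

View pics/c.png

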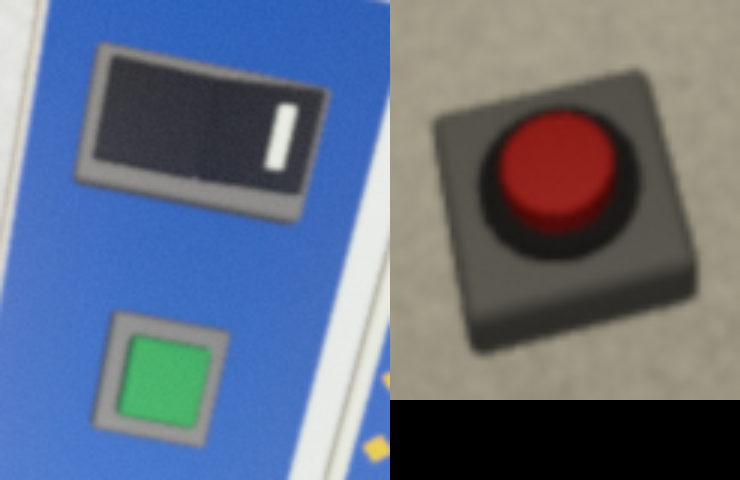

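The crop confirms the rocker (bar on its far half), the green key and the red button, with console yaw about -0.18 rad. Now the rocker.

```bash
cat >> h.py <<'E'
from scipy.spatial.transform import Rotation as R
ORI=(R.from_euler("z",-0.18)*R.from_rotvec([np.pi/2**.5,np.pi/2**.5,0])).as_rotvec()
TIP=.173
def press(xy,z0,zmin,fmax,step=.001):
    """descend from tip height z0 until force rise > fmax or tip at zmin"""
    arm.movel([*xy,z0+TIP],ORI,rate=.15);arm.sleep(.2)
    f0=arm.current_ft_force()[2];z=z0;log=[]
    while z>zmin:
        z-=step;arm.movel([*xy,z+TIP],ORI,rate=.03)
        f=arm.current_ft_force()[2]-f0;log.append((round(z,4),round(arm.current_ee_pos()[2]-TIP,4),round(f,1)))
        if abs(f)>fmax:break
    print(log[-14:]);return z,f0
E
python3 - <<'E'
from h import *
arm.gripper_to(0)
xy=[.6020,.1211]
arm.move_ptp([*xy,.12+TIP],ORI)
press(xy,.084,.0695,10)
print(arm.current_width())
arm.movel([*xy,.12+TIP],ORI,rate=.15)
arm.movel([.54,.06,.30+TIP-.1],ORI,rate=.2)
im=arm.get_image("side");W=cloud(im);np.savez("side2.npz",W=W,f=im["frame"])
cv2.imwrite("pics/d.png",cv2.resize(im["frame"][190:260,170:260],None,fx=7,fy=7))
print(arm.current_time())
E
```

```text
[(0.083, np.float64(0.0832), np.float64(-1.4)), (0.082, np.float64(0.0819), np.float64(-1.1)), (0.081, np.float64(0.0809), np.float64(-0.4)), (0.08, np.float64(0.0799), np.float64(-0.5)), (0.079, np.float64(0.0791), np.float64(0.1)), (0.078, np.float64(0.0781), np.float64(0.8)), (0.077, np.float64(0.077), np.float64(0.6)), (0.076, np.float64(0.0759), np.float64(0.7)), (0.075, np.float64(0.0749), np.float64(1.0)), (0.074, np.float64(0.0739), np.float64(1.2)), (0.073, np.float64(0.0729), np.float64(0.4)), (0.072, np.float64(0.0719), np.float64(0.5)), (0.071, np.float64(0.0714), np.float64(3.7)), (0.07, np.float64(0.0714), np.float64(10.1))]
-9.441640346147863e-06
8.5417
```

View pics/d.png

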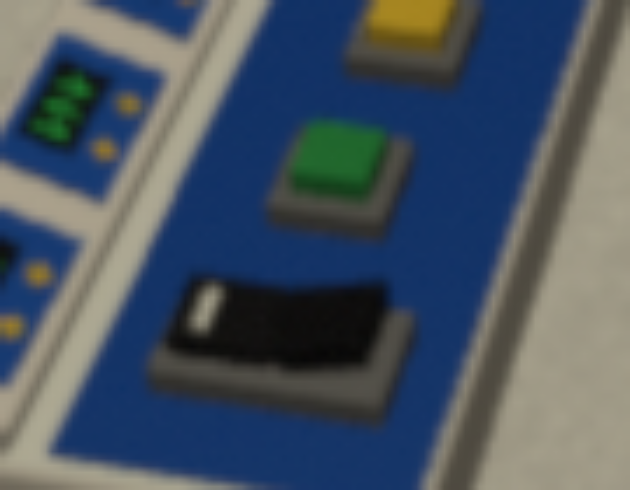

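The picture shows the ON half (bar at crop (207,308)) lying level and the near half standing up. The hard stop at 71.4 mm matches fully on. Next, the green key.

```bash
python3 - <<'E'
from h import *
z=np.load("side2.npz");W=z["W"];p=W[190:260,170:260].reshape(-1,3)
for d in (.022,-.022):
    c=np.array([.5798,.1251])+d*np.array([.984,-.179]);k=np.linalg.norm(p[:,:2]-c,axis=1)<.007;print(d,np.nanmedian(p[k,2]))
xy=[.569,.0458]
press(xy,.078,.064,12)
arm.sleep(.2)
arm.movel([*xy,.12+TIP],ORI,rate=.15)
arm.movel([.54,.2,.25+TIP-.05],ORI,rate=.25)
im=arm.get_image("side");W=cloud(im)
p=W[190:260,170:260].reshape(-1,3);k=np.linalg.norm(p[:,:2]-xy,axis=1)<.008;print("green",np.nanmedian(p[k,2]))
cv2.imwrite("pics/e.png",cv2.resize(im["frame"][150:384,150:300],None,fx=2.5,fy=2.5))
print(arm.current_time())
E
```

```text
0.022 0.07298504585216398
-0.022 0.08005133398689279
[(0.077, np.float64(0.0772), np.float64(0.7)), (0.076, np.float64(0.0759), np.float64(0.5)), (0.075, np.float64(0.0749), np.float64(0.8)), (0.074, np.float64(0.0739), np.float64(-0.4)), (0.073, np.float64(0.0729), np.float64(-1.1)), (0.072, np.float64(0.072), np.float64(0.7)), (0.071, np.float64(0.071), np.float64(1.4)), (0.07, np.float64(0.07), np.float64(1.5)), (0.069, np.float64(0.0689), np.float64(1.2)), (0.068, np.float64(0.0679), np.float64(1.0)), (0.067, np.float64(0.0669), np.float64(0.6)), (0.066, np.float64(0.0663), np.float64(4.7)), (0.065, np.float64(0.0662), np.float64(11.4)), (0.064, np.float64(0.066), np.float64(17.6))]
green nan
14.8667
  return np.nanmean(a, axis, out=out, keepdims=keepdims)
```

View pics/e.png

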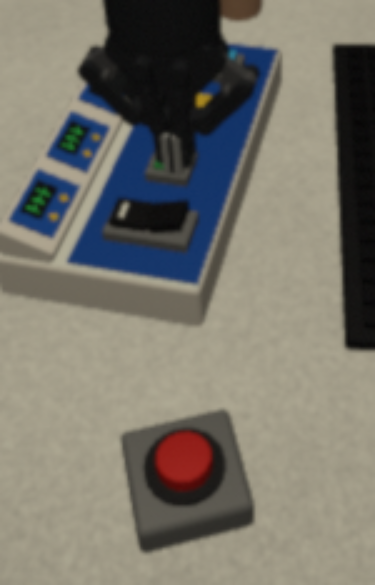

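The gripper hides the green key at crop (165,162), but it met a hard stop at 66.0 mm, which is fully down. The rocker is still on and the pod's red button is clear at (184,459). Red next.

```bash
python3 - <<'E'
from h import *
xy=[.5307,.3427]
arm.move_ptp([*xy,.1+TIP],ORI)
im=arm.get_image("side");W=cloud(im)
p=W[190:260,170:260].reshape(-1,3);k=np.linalg.norm(p[:,:2]-[.569,.0458],axis=1)<.008;print("green",k.sum(),np.nanmedian(p[k,2]) if k.any() else 0)
z,f0=press(xy,.052,.038,9)
for _ in range(4):
    arm.sleep(.5);print(round(arm.current_ft_force()[2]-f0,1),round(arm.current_ee_pos()[2]-TIP,4))
arm.movel([*xy,.12+TIP],ORI,rate=.1)
arm.movel([.5,.2,.25+TIP],ORI,rate=.3)
arm.sleep(.3)
im=arm.get_image("side");W=cloud(im)
p=W.reshape(-1,3)
for n,c in(("green",[.569,.0458]),("red",xy),("yellow",[.551,-.03]),("blue",[.532,-.106])):
    k=(np.linalg.norm(p[:,:2]-c,axis=1)<.008)&(p[:,2]<.1);print(n,k.sum(),np.median(p[k,2]) if k.any() else 0)
cv2.imwrite("pics/f.png",cv2.resize(im["frame"][100:384,120:380],None,fx=2,fy=2))
print(arm.current_time())
E
```

```text
green 0 0
[(0.051, np.float64(0.0512), np.float64(-0.7)), (0.05, np.float64(0.0499), np.float64(0.6)), (0.049, np.float64(0.0489), np.float64(-0.7)), (0.048, np.float64(0.0479), np.float64(0.1)), (0.047, np.float64(0.0469), np.float64(0.3)), (0.046, np.float64(0.0462), np.float64(2.1)), (0.045, np.float64(0.0451), np.float64(1.8)), (0.044, np.float64(0.0441), np.float64(2.9)), (0.043, np.float64(0.0431), np.float64(3.8)), (0.042, np.float64(0.0421), np.float64(3.8)), (0.041, np.float64(0.0411), np.float64(4.6)), (0.04, np.float64(0.0405), np.float64(7.3)), (0.039, np.float64(0.0404), np.float64(13.2))]
11.8 0.0403
12.3 0.0404
12.2 0.0403
12.7 0.0403
green 21 0.06791026998319494
red 55 0.047559231430134186
yellow 20 0.0741883575222666
blue 0 0
23.675
```

View pics/f.png

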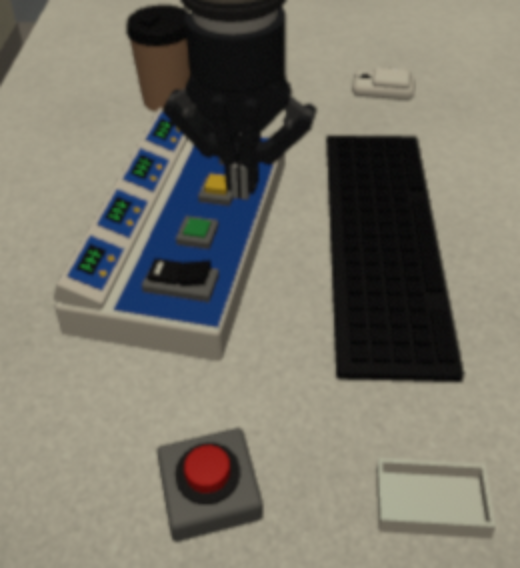

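The picture shows the rocker on (bar at (160,268)), green sunk at (198,228), yellow up at (215,184), and red back up at (207,467). The pod, tray and mouse are in place. Handing in.

```bash
python3 -c "
from h import *
print(arm.finish_job())"
```

```text
the job is handed in; nothing more can be done
None
```

I switched the rocker on, latched the green key fully down, then held the red button down for about 2 s and let it come back up, and handed the job in at about 24 s; no verdict came back, and the light blue key and tumbler were hidden by the gripper in the last picture.

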